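# Start up the carver's sharpening station

## Robot

A 7-joint arm with a two-finger parallel gripper is mounted at the origin on the work surface. World frame = base frame: x ahead of the robot, y to its left, z up, the work surface at z = 0. Lengths are in m, angles in rad, forces in N, time in s.
With the tool pointing down it reaches from about 0.4 to 0.85 m from the base axis. Payload 10.4 kg.
Tool frame: the origin (TCP) lies midway between the tips of the shut fingers; the grasp point (between the pads) lies 19 mm behind it (manip.tcp_to_grasp is the distance from the TCP to the grasp point, in m); z points along the fingers, y is the line along which they close (so a half turn about z gives the same grasp; the last joint's range is limited). The gripper opens to 85 mm and grips with 20 to 120 N. Pads are 22 mm wide; open, the fingers measure 114 mm over their backs; the gripper's body (76 mm by 85 mm) begins 54 mm behind the grasp point. The pads swing forward as they close: fully open they stand 13 mm farther back than shut.
Start: joints at [1.313, 0.332, -0.065, 1.46, 0.022, 1.35, -0.088], TCP at [0.145, -0.608, 0.231] pointing down, gripper open.
Joint ranges: [-2.6, 2.6], [-0.5, 2.12], [-1.47, 1.34], [0.16, 2.42], [-1.27, 4.41], [0.06, 2.06], [-2.6, 2.6]. Speed limits (rad/s): [2.22, 2.22, 2.79, 2.79, 3.14, 3.14, 3.14].

## Interface

Orientations are given as a unit quaternion [x, y, z, w].
In Python, from workcell import manip gives the robot as it stands.
- The arm moves only by the shell command python3 -m jog 'ROWS' [FORCE]. ROWS is a JSON object of lists of equal length, an entry for each row: "offset": the shift along the world's x, y, z in m, a list of three; "yaw": the turn about the world's z in degrees; "jaw": the closure, from 0 (fully open) to 1 (shut). A call has 1 to 20 rows; each row shifts and turns the commanded pose from where the row before left it; what a row does not reach is not made up. A row lasts 1/12 s, in which the tool goes at most 41.7 mm and 7.16 degrees, less where a joint would pass 70% of its speed; a pose out of reach is approached as far as the arm can. A call is refused whole if a number of a shift passes 0.0417 or a number of a turn 7.16, either way. A call with a gripper value outside its range is refused whole. The fingers move at their own pace and stop on an object; FORCE is the grip in N (left out, the last holds). Time passes only in rows, so rows that do not move let the fingers close. It gives the time, the measured TCP pose, the force, the opening and the grip force at its end, in the units of the state.
- manip.get_obs(): the state, without advancing time (a new reading comes with each control period).
- manip.camera(name): name is "side" or "top"; returns a dict with "frame" (400x640x3 uint8, red, green, blue), "camera_matrix" (3x3 intrinsics, pixels), "eye" and "attitude" of the camera in the world. Camera axes: x right, y up, looking along -z (the intrinsics and any distortion apply to the point x, -y, -z); pixel columns grow to the right and rows downward; lengths in m; the calibration is good to about 2 mm. A picture is of the moment at which its call begins. There is no depth.
- manip.hand_in(): hands the job in; it is judged then, once.
Trained networks look in a picture, given as the dict that the camera call returned (one of the last four; its "shot" number tells which), for a name from the list of things; names that differ only in an ending like _2 or _b are one class to them, and where a whole thing is asked for, a point or a joint stands for the part that bears it (a point fixed in the world has none). Each returns a list of dicts, best first, with "score" (0 to 1); they miss things now and then, are a little off and sometimes report something else, mostly with a low value. They report only what shows in the picture. A call takes as long as a camera call. They do not tell look-alikes from the thing itself.
- manip.masks_of(picture, name): "region" (400x640 bool, what is visible of it).
- manip.tip_of(picture, name): "at" ([x, y, z] in m, in world coordinates, good to about 4 mm: a listed point, or the origin of a listed thing).
The state is a dict: "clock": time; "joint_pos": joint angles; "joint_velocities": joint speeds; "tau": joint torques, N m; "position": TCP position; "ee_rot": TCP orientation; "ft_force": force on the tool from outside, world axes, zero at the start; "torque": the same for the moment, N m; "grip_width": opening from 0.0 (shut) to 1.0 (fully open); "grasp_force": force on a finger pad.
Only numpy, scipy, OpenCV 4.12 (cv2) and the standard library are available. Lean on these libraries where they do the work, as an engineer would, in place of code of your own. Each camera call takes 0.05 s, during which the arm holds its last target. There are 200 camera calls.

## Task

Start up the sharpening station in this order: first switch the rocker on the power box over by pressing its raised end all the way down, next push the square key on the extractor's switch box fully in so that it stays in, and last press the larger of the two round buttons on the handset fully down for a moment and let it come up again. Only press these three: never press the handset's small button, do not pick up the handset or shove it along the bench, and leave the tools and wood where they lie. Finish with the fingers clear of everything.

Things in the scene. Friction and masses are not known exactly. Their poses are not given: they have to be found in the camera images.
- power_box: fixed grey box 124 (its x) x 84 (its y) x 50 high with a black rocker 64 x 34 lying along its x in the middle of the top (three thin grey ribs across the half that starts raised) and two round black sockets on its -x end; origin under its centre, on the bench, z up
- rocker (a joint): angle of the rocker about a line along the box's y, 60 above the bench: 0 = off (the half towards the box's +x slopes up at 0.4 rad, its end about 12 higher than the lying half), 0.4 = switched over (that half lies flat, its top 64 above the bench). It stays where it is left; moving it takes about 5 N at the raised end's press point
- rocker_raised_end (a point): point to press: on top of the rocker's raised half, 23 along that half from the pivot (the half is 32 long, 34 wide); it moves with the rocker, about 73 above the bench when off and 64 when switched over
- extractor_box: fixed square grey box 100 x 100 x 44 high with one black square key 44 x 44 in the middle of its top; origin under its centre, on the bench, z up
- square_key (a joint): how far the square key is pushed in, straight down, m: 0 = out, 0.008 = fully in. It takes about 4 N and stays where it is left
- square_key_top (a point): centre of the key's top face, 62 above the bench when out, 54 when in
- handset: loose grey handset 136 (its x) x 62 (its y) x 28 high, about 0.5 to 0.9 kg, lying flat with two black round buttons on top, each in a grey collar; origin under its centre, z up
- start_button (a joint): travel of the large round button (diameter 38), down, m: 0 = up, 0.006 = fully down; spring-returned, about 5 N fully down
- start_button_top (a point): centre of the large button's top, 34 towards the handset's -x from its centre; 50 above the bench when up (collar 40 above the bench)
- stop_button (a joint): travel of the small round button (diameter 18), down, m: 0 = up, 0.006 = fully down; spring-returned, about 4 N; not to be pressed
- stop_button_top (a point): centre of the small button's top, 42 towards the handset's +x from its centre; 50 above the bench
- gouge_wide: bystander, loose: carving gouge lying on the bench, 215 long, 20 wide, 20 high; dark red handle, steel blade 18 wide; origin on the bench at the handle's blade end, x towards the blade
- gouge_narrow: bystander, loose: the same with a blade 9 wide
- mallet: bystander, loose: carver's mallet of dark wood lying on its side, block head 120 x 75 x 62 high, handle 150 long; origin under the head's centre, handle towards its -x
- rosette: bystander, loose: small round dark red carved disc, diameter 68, 20 high; origin under its centre
- oilstone: bystander, loose: grey sharpening stone on a pale wood block, 130 x 55 x 30 high; origin under its centre
- wax_jar: bystander, loose: amber glass jar with a steel cap, diameter 66, 75 high; origin under its centre
- offcut: bystander, loose: dark red wood block 85 x 40 x 30 high; origin under its centre
Things that resemble listed ones, but are neither listed nor needed, are in the scene too. Leave any yellow look-alike of the power_box alone. Leave any green look-alike of the extractor_box alone.

How it is judged:
By the outcome, as a careful person would: the job done as asked, in the order asked, and still so for the second after the job is handed in, with the robot touching nothing.
It also fails if it takes over 51 s, if anything falls off the work surface, if the arm or the gripper's body presses on something with over 40 N, if the wrist force passes 120 N, or if a joint passes its speed limit or range.

## Working session

There is one attempt and no reset: what is moved stays moved. The work goes in short steps, Python scripts to look and compute and a shell command to move; the robot and the scene stay as the last step left them, time stands still between calls to the robot, and variables do not carry over. Pictures are saved under pics/ and viewed, at most 10 in all, crops included, and the job is handed in when it is done.

```bash
mkdir -p pics; cat > h.py <<'E'
import numpy as np,cv2
from workcell import manip
from scipy.spatial.transform import Rotation as R
def save(p,n): cv2.imwrite('pics/'+n,p["frame"][:,:,::-1])
E
python3 - <<'E'
from h import *
o=manip.get_obs();print({k:np.round(v,3).tolist() for k,v in o.items()})
for c in("top","side"):
    p=manip.camera(c);save(p,c+"0.png")
    print(c,{k:(np.round(v,3).tolist() if k!='frame' else 0) for k,v in p.items()if k!='frame'})
    for n in["power_box","rocker_raised_end","extractor_box","square_key_top","handset","start_button_top","stop_button_top"]:
        print(n,[(np.round(d["at"],3).tolist(),round(d["score"],2)) for d in manip.tip_of(p,n)][:4])
E
```

```text
{'clock': 0.0, 'joint_pos': [1.313, 0.333, -0.065, 1.461, 0.022, 1.35, -0.088], 'joint_velocities': [0.0, 0.0, -0.0, -0.001, 0.0, -0.0, 0.001], 'tau': [0.001, -62.545, 0.05, -39.16, 0.016, 0.01, 0.0], 'position': [0.145, -0.607, 0.231], 'ee_rot': [0.993, 0.117, -0.0, -0.001], 'ft_force': [-0.093, -0.329, 0.944], 'torque': [0.031, -0.058, -0.11], 'grasp_force': 0.0, 'grip_width': 1.004}
top {'camera_matrix': [[399.556, 0.0, 311.698], [0.0, 399.556, 202.979], [0.0, 0.0, 1.0]], 'eye': [0.414, -0.031, 1.137], 'attitude': [-0.044, 0.036, 0.714, -0.697], 'shot': 1}
power_box [([0.583, -0.257, 0.0], 0.83), ([0.505, -0.42, -0.002], 0.59)]
rocker_raised_end [([0.598, -0.254, 0.072], 0.68), ([0.523, -0.416, 0.075], 0.55)]
extractor_box [([0.353, 0.386, 0.0], 0.92), ([0.514, 0.261, -0.0], 0.61), ([0.747, 0.211, 0.005], 0.43)]
square_key_top [([0.508, 0.262, 0.06], 0.66), ([0.352, 0.392, 0.055], 0.62)]
handset [([0.59, -0.003, -0.0], 0.96)]
start_button_top [([0.553, 0.003, 0.05], 0.71)]
stop_button_top [([0.622, -0.019, 0.047], 0.54)]
side {'camera_matrix': [[431.306, 0.0, 325.572], [0.0, 431.306, 193.306], [0.0, 0.0, 1.0]], 'eye': [0.039, 0.459, 0.964], 'attitude': [-0.129, 0.298, 0.857, -0.4], 'shot': 2}
power_box [([0.578, -0.257, 0.002], 0.67)]
rocker_raised_end [([0.596, -0.256, 0.075], 0.71), ([0.527, -0.419, 0.078], 0.5)]
extractor_box [([0.356, 0.389, -0.003], 0.9), ([0.511, 0.267, -0.001], 0.63), ([0.399, 0.03, 0.001], 0.57)]
square_key_top [([0.514, 0.265, 0.065], 0.77), ([0.349, 0.384, 0.061], 0.6)]
handset [([0.586, -0.004, 0.0], 0.59)]
start_button_top [([0.553, 0.007, 0.051], 0.71), ([0.348, 0.192, 0.002], 0.47)]
stop_button_top [([0.625, -0.02, 0.047], 0.56)]
```

View pics/top0.png

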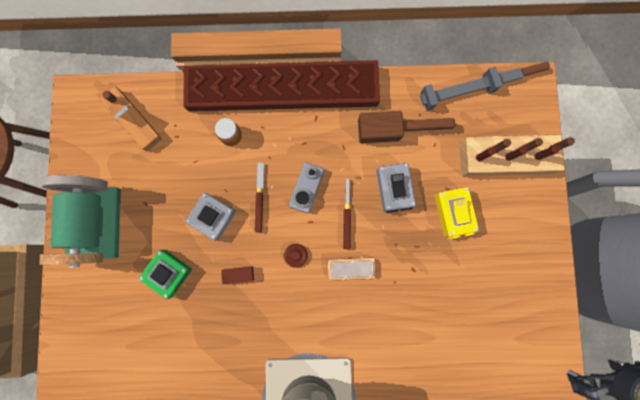

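View pics/side0.png

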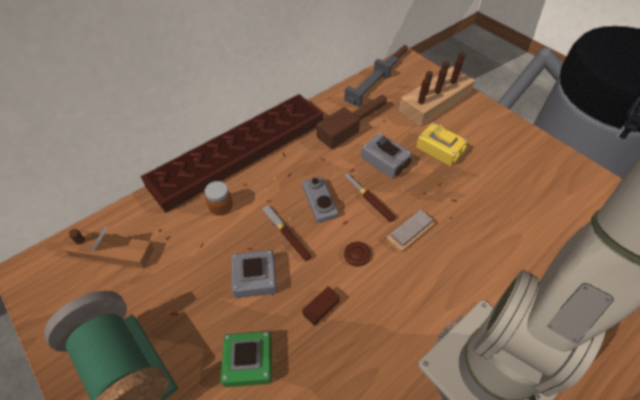

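Candidates in the top view:
- **Power box:** grey at (396,187), yellow look-alike at (459,212). The grey one fits.
- **Extractor:** grey at (211,216), green look-alike at (164,274). The grey one fits.
- **Handset:** only one, at (307,187), with its large button at (303,197) and small button at (313,173).

I'll confirm with an enlarged crop, which should also show which end of the rocker is raised.

```bash
python3 - <<'E'
from h import *
t=cv2.imread('pics/top0.png');s=cv2.imread('pics/side0.png')
c=lambda i,x,y:cv2.resize(i[y-32:y+32,x-32:x+32],(260,260),interpolation=cv2.INTER_CUBIC)
cv2.imwrite('pics/crop.png',np.vstack([np.hstack([c(t,396,187),c(t,211,216),c(t,307,187)]),np.hstack([c(s,387,154),c(s,254,272),c(s,320,197)])]))
def proj(p,X):
    r=R.from_quat(p["attitude"]).inv().apply(np.array(X)-p["eye"]);r=r*[1,-1,-1]
    q=r@p["camera_matrix"].T;return q[:2]/q[2]
def ray(p,u):
    d=np.linalg.inv(p["camera_matrix"])@[u[0],u[1],1];return R.from_quat(p["attitude"]).apply(d*[1,-1,-1])
P={k:manip.camera(k) for k in("top","side")}
for n,X in [("power_box",[.58,-.257,0]),("rocker_raised_end",[.597,-.255,.073]),("extractor_box",[.513,.264,0]),("square_key_top",[.511,.263,.062]),("handset",[.588,-.004,0]),("start_button_top",[.553,.005,.05]),("stop_button_top",[.623,-.02,.049])]:
    A=[];b=[];e=[]
    for k,p in P.items():
        L=[np.array(d["at"]) for d in manip.tip_of(p,n)]
        L=[a for a in L if np.linalg.norm(a-X)<.03]
        if not L: print('miss',n,k);continue
        e.append(L[0]); u=proj(p,L[0]); d=ray(p,u); d/=np.linalg.norm(d)
        M=np.eye(3)-np.outer(d,d);A.append(M);b.append(M@p["eye"])
    if len(A)==2: print(n,np.round(np.linalg.lstsq(np.vstack(A),np.hstack(b),rcond=None)[0],4),np.round(np.mean(e,0),4), proj(P["top"],np.mean(e,0)).round(1),proj(P["side"],np.mean(e,0)).round(1))
for n,z in[("rocker_raised_end",.06),("square_key_top",.062),("start_button_top",.05),("power_box",.05)]:
  for k,p in P.items():
    for d in manip.masks_of(p,n)[:2]:
        m=d["region"].astype(np.uint8);c0=cv2.minAreaRect(cv2.findNonZero(m))
        print(n,k,round(d["score"],2),m.sum(),np.round(c0[0],1),np.round(c0[1],1),round(c0[2]))
E
```

```text
power_box [ 0.5799 -0.2596 -0.0046] [ 0.578  -0.257   0.0009] [394.3 188.6] [385.3 160.6]
miss rocker_raised_end side
extractor_box [ 0.5111  0.2632 -0.0027] [ 5.105e-01  2.630e-01 -1.000e-04] [213.4 216.5] [255.2 276.8]
square_key_top [0.5117 0.267  0.0635] [0.5118 0.2676 0.0614] [205.8 214.3] [250.3 265.5]
miss handset side
start_button_top [0.5545 0.0077 0.0487] [0.5534 0.0084 0.0514] [301.2 197.2] [323.5 200.4]
stop_button_top [ 0.6243 -0.0187  0.0502] [ 0.6254 -0.019   0.0465] [310.7 171.4] [314.2 180.4]
rocker_raised_end top 0.83 321 [397.7 184.4] [24.5 13.3] 82
rocker_raised_end top 0.52 325 [459.9 210.7] [23.3 15. ] 80
rocker_raised_end side 0.66 253 [443.8 134.9] [22.4 12.3] 38
rocker_raised_end side 0.55 231 [387.2 146.5] [22.9 11.2] 38
square_key_top top 0.85 297 [160.4 273.6] [17.2 17.9] 36
square_key_top top 0.64 296 [207.1 214.9] [17.8 17.5] 34
square_key_top side 0.77 430 [244. 353.] [22. 20.] 90
square_key_top side 0.53 347 [252. 267.] [20. 18.] 90
start_button_top top 0.66 1030 [306.  186.9] [22.2 48.5] 20
start_button_top top 0.61 296 [207.2 215.2] [17.8 17.2] 34
start_button_top side 0.41 130 [323.  202.5] [11. 12.] 90
power_box top 0.95 1584 [456.1 212.6] [47.3 34.9] 76
power_box top 0.58 1539 [395.4 187.2] [47.2 33.4] 81
power_box side 0.59 1415 [385.7 155.5] [49.  32.1] 32
```

View pics/crop.png

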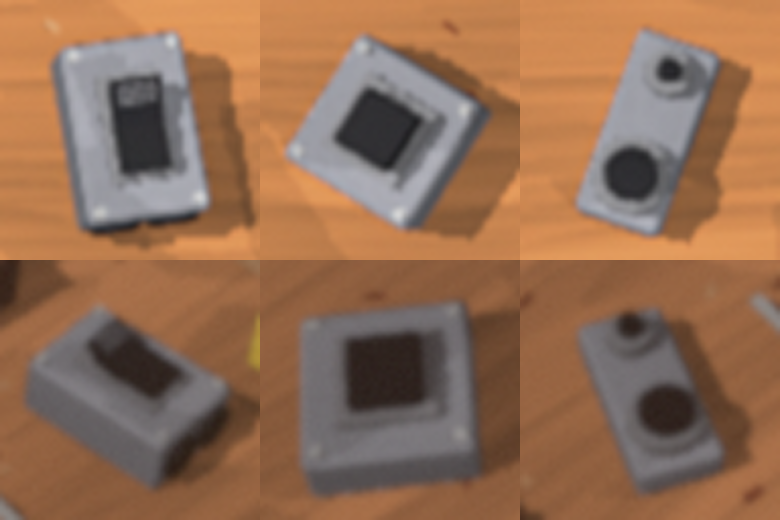

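The crop confirms the targets. The power box is grey with sockets at its near end, and its ribbed raised end faces world +x, at about top pixel (398,178). The grey extractor's key is at (207,215), and the handset's large button is the near one at (302,197). Press points are rocker (0.601,-0.255), key (0.511,0.266) and start button (0.554,0.007).

```bash
python3 -m jog '{"offset":[[0.03,0.023,-0.005],[0.03,0.023,-0.005],[0.03,0.023,-0.005],[0.03,0.023,-0.005],[0.03,0.023,-0.005],[0.03,0.023,-0.005],[0.03,0.023,-0.005],[0.03,0.023,-0.005],[0.03,0.023,-0.005],[0.03,0.023,-0.005],[0.03,0.023,-0.005],[0.03,0.023,-0.005],[0.03,0.023,-0.005],[0.03,0.023,-0.005],[0.03,0.023,-0.005],[0.006,0.007,-0.02],[0,0,0],[0,0,0],[0,0,0]],"yaw":[0,0,0,0,0,0,0,0,0,0,0,0,0,0,0,0,0,0,0],"jaw":[1,1,1,1,1,1,1,1,1,1,1,1,1,1,1,1,1,1,1]}'
```

```text
clock: 3.58
position: [0.6009, -0.2573, 0.1368]
ee_rot: [0.993, 0.116, -0.0, 0.0]
ft_force: [-1.2, -0.9, 0.4]
grip_width: -0.0
grasp_force: 0.0
```

```bash
python3 -m jog '{"offset":[[0,0.002,-0.02],[0,0,-0.02],[0,0,-0.015],[0,0,-0.005],[0,0,-0.003],[0,0,-0.003],[0,0,-0.003],[0,0,-0.002],[0,0,0],[0,0,0]],"yaw":[0,0,0,0,0,0,0,0,0,0],"jaw":[1,1,1,1,1,1,1,1,1,1]}'; python3 - <<'E'
from h import *
for c in("top","side"):
    p=manip.camera(c); i=p["frame"][:,:,::-1]; x,y=(396,175) if c=="top" else (387,140)
    save(p,c+"1.png"); globals()[c]=cv2.resize(i[y-50:y+50,x-50:x+50],(400,400),interpolation=cv2.INTER_CUBIC)
cv2.imwrite('pics/c1.png',np.hstack([top,side]))
E
```

```text
clock: 4.42
position: [0.602, -0.2542, 0.0661]
ee_rot: [0.993, 0.117, 0.001, 0.0]
ft_force: [1.9, -1.2, 3.3]
grip_width: 0.0
grasp_force: 1.7
```

View pics/c1.png

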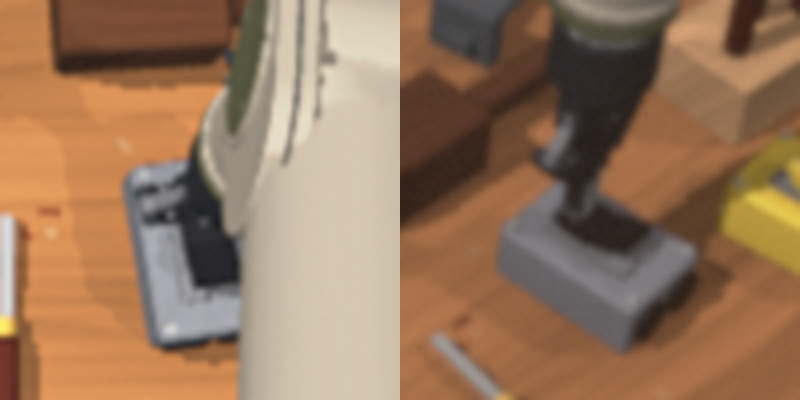

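The fingers stand on the raised end, in the side half at about (575,215), and the rocker is part-way over at z 0.066. I'll press on to the stop.

```bash
python3 -m jog '{"offset":[[0,0,-0.002],[0,0,-0.002],[0,0,-0.002],[0,0,0],[0,0,0]],"yaw":[0,0,0,0,0],"jaw":[1,1,1,1,1]}'
```

```text
clock: 4.93
position: [0.6023, -0.2542, 0.0638]
ee_rot: [0.993, 0.117, 0.001, 0.001]
ft_force: [-12.1, 3.6, 37.7]
grip_width: 0.004
grasp_force: 18.8
```

Hard stop at z 0.0638 with 38 N, so the rocker is over. Next I'll lift, move above the key, and check the rocker from there.

```bash
python3 -m jog '{"offset":[[0,0,0.01],[0,0,0.03],[0,0,0.035],[-0.006,0.035,0],[-0.006,0.035,0],[-0.006,0.035,0],[-0.006,0.035,0],[-0.006,0.035,0],[-0.006,0.035,0],[-0.006,0.035,0],[-0.006,0.035,0],[-0.006,0.035,0],[-0.006,0.035,0],[-0.006,0.035,0],[-0.006,0.035,0],[-0.006,0.035,0],[-0.006,0.035,0],[-0.006,0.03,0],[0,0,0],[0,0,0]],"yaw":[0,0,0,0,0,0,0,0,0,0,0,0,0,0,0,0,0,0,0,0],"jaw":[1,1,1,1,1,1,1,1,1,1,1,1,1,1,1,1,1,1,1,1]}'; python3 - <<'E'
from h import *
for c in("top","side"):
    p=manip.camera(c); i=p["frame"][:,:,::-1]; x,y=(396,187) if c=="top" else (387,154)
    save(p,c+"2.png"); globals()[c]=cv2.resize(i[y-40:y+40,x-40:x+40],(400,400),interpolation=cv2.INTER_CUBIC)
    print([np.round(d["at"],3).tolist() for d in manip.tip_of(p,"rocker_raised_end")])
cv2.imwrite('pics/c2.png',np.hstack([top,side]))
E
```

```text
clock: 6.6
position: [0.5096, 0.2679, 0.1335]
ee_rot: [0.993, 0.119, -0.001, 0.0]
ft_force: [0.4, -1.3, -0.9]
grip_width: 0.003
grasp_force: 0.0
[[0.601, -0.254, 0.063], [0.524, -0.419, 0.076], [0.521, -0.124, 0.0]]
[[0.602, -0.254, 0.062], [0.528, -0.417, 0.076]]
```

View pics/c2.png

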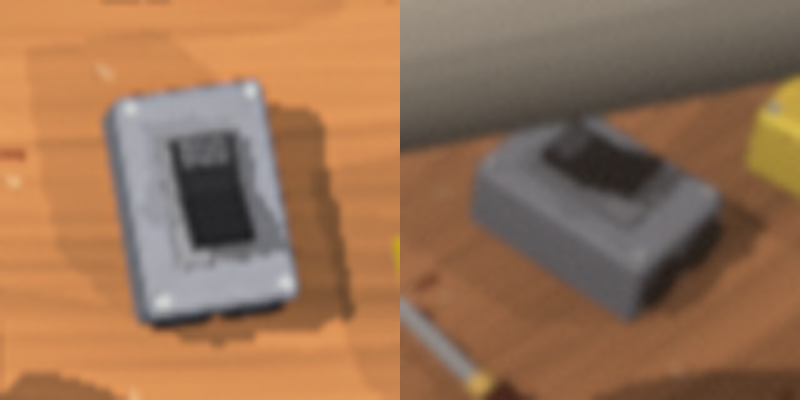

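The rocker has switched over: the ribbed half at left-crop (203,150) now lies flat and the plain half slopes up. Next is the key at (0.511,0.266).

```bash
python3 -m jog '{"offset":[[0.001,-0.001,-0.03],[0,0,-0.025],[0,0,-0.012],[0,0,-0.003],[0,0,-0.003],[0,0,-0.002],[0,0,-0.002],[0,0,-0.002],[0,0,0],[0,0,0]],"yaw":[0,0,0,0,0,0,0,0,0,0],"jaw":[1,1,1,1,1,1,1,1,1,1]}'
```

```text
clock: 7.63
position: [0.5131, 0.2652, 0.0559]
ee_rot: [0.993, 0.117, 0.001, -0.0]
ft_force: [1.3, -2.2, 3.5]
grip_width: 0.002
grasp_force: 1.6
```

```bash
python3 -m jog '{"offset":[[0,0,-0.002],[0,0,-0.002],[0,0,-0.001],[0,0,0],[0,0,0]],"yaw":[0,0,0,0,0],"jaw":[1,1,1,1,1]}'
```

```text
clock: 8.05
position: [0.5134, 0.2654, 0.0535]
ee_rot: [0.993, 0.117, 0.001, 0.0]
ft_force: [-9.5, -9.7, 34.0]
grip_width: -0.002
grasp_force: 17.0
```

Key stop reached at z 0.0535 with 34 N. Next I'll lift, move above the large button, and check the key.

```bash
python3 -m jog '{"offset":[[0,0,0.01],[0,0,0.03],[0,0,0.035],[0.005,-0.0325,0],[0.005,-0.0325,0],[0.005,-0.0325,0],[0.005,-0.0325,0],[0.005,-0.0325,0],[0.005,-0.0325,0],[0.005,-0.0325,0],[0.005,-0.032,0],[0,0,0],[0,0,0]],"yaw":[0,0,0,0,0,0,0,0,0,0,0,0,0],"jaw":[1,1,1,1,1,1,1,1,1,1,1,1,1]}'; python3 - <<'E'
from h import *
for c in("top","side"):
    p=manip.camera(c); i=p["frame"][:,:,::-1]; x,y=(260,205) if c=="top" else (285,235)
    save(p,c+"3.png"); globals()[c]=cv2.resize(i[y-90:y+90,x-90:x+90],(400,400),interpolation=cv2.INTER_CUBIC)
    for n in("square_key_top","start_button_top","stop_button_top"):print(n,[np.round(d["at"],3).tolist() for d in manip.tip_of(p,n)])
cv2.imwrite('pics/c3.png',np.hstack([top,side]))
E
```

```text
clock: 9.13
position: [0.5525, 0.0037, 0.125]
ee_rot: [0.993, 0.115, -0.0, 0.0]
ft_force: [-0.0, 2.0, -0.3]
grip_width: -0.001
grasp_force: 0.0
square_key_top [[0.508, 0.262, 0.051], [0.355, 0.389, 0.056]]
start_button_top [[0.507, 0.265, 0.054]]
stop_button_top []
square_key_top [[0.353, 0.39, 0.06], [0.513, 0.266, 0.056]]
start_button_top [[0.51, 0.267, -0.003], [0.552, 0.006, 0.05], [0.627, -0.018, 0.046]]
stop_button_top [[0.626, -0.017, 0.048]]
```

View pics/c3.png

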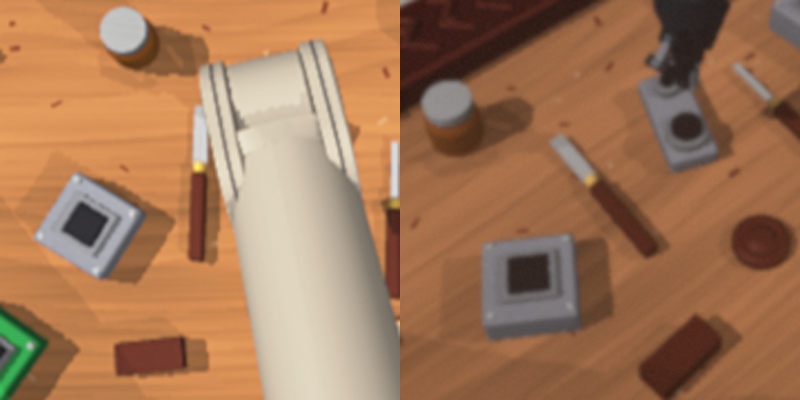

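The key sits low at left-crop (87,226) and the networks put its top at about 54 mm. The handset hasn't moved. Next I'll press the large button at (0.554,0.006).

```bash
python3 -m jog '{"offset":[[0.001,0.002,-0.03],[0,0,-0.025],[0,0,-0.01],[0,0,-0.004],[0,0,-0.003],[0,0,-0.003],[0,0,-0.003],[0,0,0],[0,0,0]],"yaw":[0,0,0,0,0,0,0,0,0],"jaw":[1,1,1,1,1,1,1,1,1]}'
```

```text
clock: 10.28
position: [0.5542, 0.0077, 0.0483]
ee_rot: [0.993, 0.117, 0.001, 0.0]
ft_force: [0.4, 0.2, 2.7]
grip_width: 0.004
grasp_force: 1.2
```

```bash
python3 -m jog '{"offset":[[0,0,-0.002],[0,0,-0.002],[0,0,-0.001],[0,0,0],[0,0,0]],"yaw":[0,0,0,0,0],"jaw":[1,1,1,1,1]}'
```

```text
clock: 10.7
position: [0.5543, 0.0078, 0.044]
ee_rot: [0.993, 0.117, 0.001, 0.0]
ft_force: [-3.6, 0.2, 16.5]
grip_width: -0.001
grasp_force: 8.6
```

Bottomed out at z 0.044 with 16.5 N. I'll hold briefly with a touch more, then lift straight up and back off.

```bash
python3 -m jog '{"offset":[[0,0,-0.0005],[0,0,0],[0,0,0],[0,0,0],[0,0,0.005],[0,0,0.01],[0,0,0.03],[0,0,0.04],[0,0,0.04],[0,0,0.03],[-0.03,0,0],[-0.03,0,0],[-0.03,0,0],[-0.03,0,0],[0,0,0],[0,0,0]],"yaw":[0,0,0,0,0,0,0,0,0,0,0,0,0,0,0,0],"jaw":[1,1,1,1,1,1,1,1,1,1,1,1,1,1,1,1]}'; python3 - <<'E'
from h import *
for c in("top","side"):
    p=manip.camera(c); save(p,c+"4.png")
    for n in("rocker_raised_end","square_key_top","handset","start_button_top","stop_button_top"):print(n,[np.round(d["at"],3).tolist() for d in manip.tip_of(p,n)])
E
```

```text
clock: 12.03
position: [0.4323, 0.0072, 0.1972]
ee_rot: [0.993, 0.117, 0.0, 0.001]
ft_force: [0.5, 0.2, 0.3]
grip_width: 0.001
grasp_force: 0.0
rocker_raised_end [[0.522, -0.417, 0.076], [0.602, -0.254, 0.065], [0.576, 0.128, 0.001]]
square_key_top [[0.509, 0.262, 0.054], [0.353, 0.388, 0.054], [0.522, -0.125, 0.002]]
handset [[0.591, -0.002, -0.001]]
start_button_top []
stop_button_top [[0.749, 0.213, 0.004], [0.624, -0.02, 0.044]]
rocker_raised_end [[0.529, -0.416, 0.079], [0.557, 0.009, 0.053], [0.597, -0.252, 0.064]]
square_key_top [[0.351, 0.388, 0.062], [0.512, 0.263, 0.056]]
handset [[0.585, -0.003, -0.0]]
start_button_top [[0.554, 0.008, 0.052], [0.625, -0.019, 0.05]]
stop_button_top [[0.625, -0.021, 0.044]]
```

View pics/side4.png

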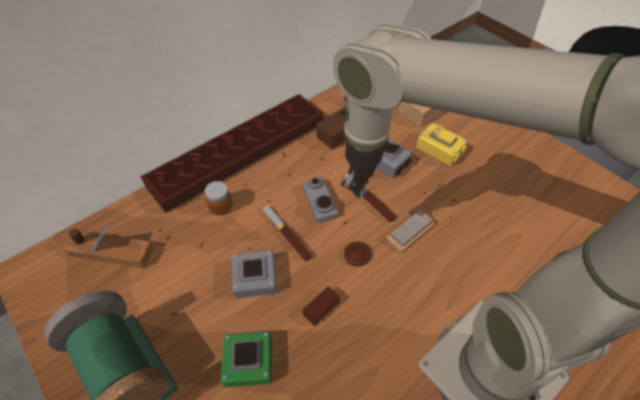

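The handset is where it started, with its large button back up at (323,201). The key is in at (253,268), the fingers are free, and nothing else has moved.

```bash
python3 -c "
from workcell import manip
print(manip.hand_in())"
```

```text
the job is handed in; nothing more can be done
None
```

I switched the rocker over, pushed the square key fully in, then pressed and released the large handset button, in that order; nothing else was touched or moved, and I handed the job in at about 12 s.

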